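# Move the wet red board to the draining stand

## Robot

A 6-joint arm with a two-finger parallel gripper is mounted at the origin on a cart in front of the work surface, level with it; the furniture and walls round the work are solid. World frame = base frame: x ahead of the robot, y to its left, z up, the work surface at z = 0. Lengths are in mm, angles in rad, forces in N, time in s.
With the tool pointing down it reaches from about 350 to 975 mm from the base axis. Payload 7.1 kg.
Tool frame: the origin (TCP) lies midway between the tips of the shut fingers; the grasp point (between the pads) lies 19 mm behind it (ctrl.grasp_offset is the distance from the TCP to the grasp point, in mm); z points along the fingers, y is the line along which they close (so a half turn about z gives the same grasp; the last joint's range is limited). The gripper opens to 88 mm and grips with 3 to 60 N. Pads are 20 mm wide; open, the fingers measure 115 mm over their backs; the gripper's body (75 mm by 178 mm) begins 61 mm behind the grasp point.
Start: joints at [1.261, 0.423, 1.63, -0, 1.089, -0.019], TCP at [179.167, 598.752, 222.675] pointing down, gripper open.
Joint ranges: [-3, 3], [-0.9, 2.11], [0.09, 2.58], [-1.31, 4.45], [0.11, 2.69], [-2.54, 2.54]. Speed limits (rad/s): [2.39, 2.39, 3.01, 3.14, 3.14, 3.14].

## Interface

Orientations are given as a rotation vector (axis times angle).
In Python, from workcell import ctrl gives the robot as it stands. The module is installed in compiled form; this text tells all that it offers.
- The arm moves only by the tool servo_tool, never from a script. Its argument "rows" is a list of rows, each a list of 7 numbers: the turn, a rotation vector about the tool's x, y, z as a fraction of full scale, then the shift along the tool's x, y, z as a fraction of full scale, then the finger opening in mm, from 0 to 87.8. A call has 1 to 10 rows; each row is the pose to reach, as a shift and turn from the pose commanded when the call began, along the tool's axes at that moment; what a row does not reach only later rows make up. Full scale, the value 1, is 20 cm for a shift and 1.5 rad for a turn. A row lasts 1/8 s, in which the tool goes at most 62.5 mm and 10.7 degrees, less where a joint would pass 70% of its speed; a pose out of reach is approached as far as the arm can. A call with a number of a shift or a turn outside -1 to 1 is refused whole. A call with a gripper value outside its range is refused whole. The fingers move at their own pace and stop on an object; the grip force is fixed at half the most. Time passes only in rows, so rows that repeat a pose let the fingers close. It gives the time, the measured TCP pose, the force, the opening and the grip force at its end, in the units of the state.
- ctrl.get_obs(): the state, without advancing time (a new reading comes with each control period).
- ctrl.get_image(name): name is "side" or "top" or "wrist"; returns (picture, depth): 384x512x3 uint8, red, green, blue; 384x512 float32, mm along the optical axis (not along the pixel's ray), 0 where there is no reading.
- ctrl.camera_info(name): a dict with "intrinsics" (3x3 intrinsics, pixels), "k1" (the pictures are not rectified: a ray, as slopes to the right and down, at radius r is drawn at 1 + k1 r^2 times it, then the intrinsics apply), "R" (3x3) and "t" (3): a world point X has camera coordinates R X + t. Camera axes: x right, y down, z forward; pixel columns grow to the right and rows downward; lengths in mm; the calibration is good to about 2 mm. A picture is of the moment at which its call begins: read the wrist's pose just before it. camera_info takes no time and is no camera call; for the wrist camera it gives the pose at the moment of the call.
- ctrl.close_job(): hands the job in; it is judged then, once.
The state is a dict: "t": time; "qpos": joint angles; "qvel": joint speeds; "joint_torque": joint torques, N m; "ee_pos": TCP position; "orientation": TCP orientation; "ft_force": force on the tool from outside, world axes, zero at the start; "moment": the same for the moment, N m; "width": finger opening in mm; "grasp_force": force on a finger pad.
Only numpy, scipy, OpenCV 4.12 (cv2) and the standard library are available. Lean on these libraries where they do the work, as an engineer would, in place of code of your own. Each camera call takes 0.05 s, during which the arm holds its last target. There are 200 camera calls.

## Task

The red cutting board was put away wet. Slide it straight up out of the wooden rack by its top edge, leaving the green and blue boards in their slots, and set it down (do not drop it) on edge between the two wire hoops of the white draining stand, about centred along the hoops, and let go.

Things in the scene. Friction and masses are not known exactly. Their poses are not given: they have to be found in the camera images.
- red_board_center (a point): Red plastic cutting board, 150 mm wide, 120 mm high, 8 mm thick, 0.1 to 0.2 kg, standing on its long edge in one of the three slots of a pale wooden rack; its top edge is 132 mm above the worktop and the top 77 mm shows above the rack. The point is the board's centre, 60 mm below its top edge; x runs along its width, y across its thickness, z up
- green_board_center (a point): Green board, same size and axes as the red one, in another slot of the rack; stays there. The rack is fixed, 174 x 160 mm, 55 mm high; slots parallel, 60 mm apart (52 mm free between neighbouring boards), 12 mm wide, 43 mm deep, ends closed, bottoms 12 mm above the worktop. Boards slide freely. Colour order, the rack's place, side and yaw vary
- blue_board_center (a point): Blue board, same size and axes as the red one, in another slot of the same rack; stays there
- stand_floor (a point): Draining stand, fixed: white tray 200 mm (x) by 90 mm (y), rim 16 mm high, two 6 mm wire hoops along x, 100 mm long, 88 mm high. The gap between them is 24 mm up to 60 mm above the worktop, then flares to 58 mm at the top. The point is the middle of the tray's floor, 8 mm above the worktop, midway between the hoops; x along the gap, y across, z up. A board let go there leans up to 20 degrees

How it is judged:
By the outcome, as a careful person would: the job done as asked, in the order asked, and still so for the second after the job is handed in, with the robot touching nothing.
It also fails if it takes over 48 s, if anything falls off the work surface, if the arm or the gripper's body presses on something with over 40 N, if the wrist force passes 120 N, or if a joint passes its speed limit or range.

## Working session

There is one attempt and no reset: what is moved stays moved. The work goes in short steps, Python scripts to look and compute and a tool call to move; the robot and the scene stay as the last step left them, time stands still between calls to the robot, and variables do not carry over. Pictures are saved under pics/ and viewed, at most 10 in all, crops included, and the job is handed in when it is done.

Besides the shell and the picture viewer there is one more tool, called as name(argument=value, ...) on one line, values as JSON. servo_tool: Moves the arm, as the interface text tells. Its arguments: {"type":"object","properties":{"rows":{"type":"array","items":{"type":"array","items":{"type":"number"}}}},"required":["rows"]}

```bash
mkdir -p pics
cat > h.py <<'E'
import numpy as np, cv2
from workcell import ctrl
from scipy.spatial.transform import Rotation as Ro
def look(n):
    ci=ctrl.camera_info(n); im,d=ctrl.get_image(n); return im,d,ci
def pts(d,ci):
    K=np.array(ci["intrinsics"],float);k1=ci["k1"]
    v,u=np.mgrid[:384,:512]
    x=(u-K[0,2])/K[0,0];y=(v-K[1,2])/K[1,1]
    rd=np.hypot(x,y);r=rd.copy()
    for _ in range(20): r=rd/(1+k1*r*r)
    s=1/(1+k1*r*r)
    P=np.stack([x*s*d,y*s*d,d],-1)
    return (P-np.array(ci["t"]))@np.array(ci["R"])
def save(im,f): cv2.imwrite("pics/"+f,im[:,:,::-1])
E
python3 - <<'E'
from h import *
o=ctrl.get_obs();print({k:np.round(v,3) for k,v in o.items()})
a=[]
for n in("side","top"):
    im,d,ci=look(n);P=pts(d,ci);np.savez(n,im=im,d=d,P=P);a.append(im)
    print(n,-np.array(ci["R"]).T@ci["t"],(d>0).mean())
save(cv2.resize(np.vstack(a),(0,0),fx=.78,fy=.78),"a.png")
E
```

```text
{'t': np.float64(0.0), 'qpos': array([ 1.261,  0.424,  1.631, -0.   ,  1.089, -0.019]), 'qvel': array([-0.   , -0.001, -0.002, -0.001,  0.001, -0.001]), 'joint_torque': array([ 2.0000e-03, -5.4462e+01, -2.7367e+01,  6.5000e-02,  2.3000e-02,
       -0.0000e+00]), 'ee_pos': array([179.033, 598.252, 221.924]), 'orientation': array([-4.550e-01, -3.108e+00,  2.000e-03]), 'ft_force': array([ 0.056, -0.348,  0.187]), 'moment': array([0.018, 0.023, 0.002]), 'grasp_force': np.float64(0.0), 'width': np.float64(87.529)}
side [410.12427911 611.64375695 676.32973103] 0.9959615071614584
top [400.53618065 -27.6711063  911.20615517] 0.9958394368489584
```

View pics/a.png

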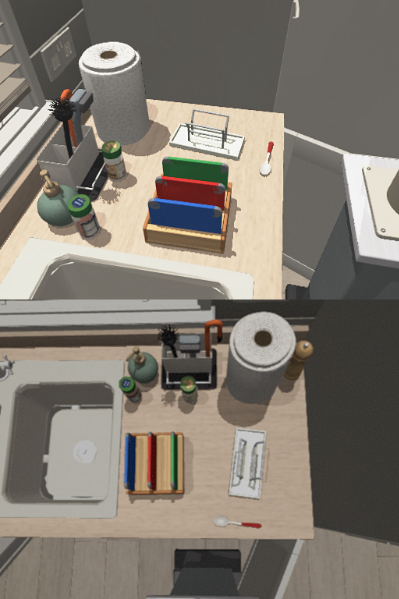

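The rack, with blue, red (in the middle) and green boards, is at about (155,463) in the mosaic. The stand is at (248,463), clear of the boards, and the tall paper roll is beyond it. Next I'll measure them.

Run:
```python
from h import *
def rect(p): 
    (c,s,a)=cv2.minAreaRect(p[:,:2].astype(np.float32)); return np.round(c,1),np.round(s,1),round(a,2)
for n in("side","top"):
    z=np.load(n+".npz");im,P=z["im"],z["P"];hsv=cv2.cvtColor(im,cv2.COLOR_RGB2HSV);H,S,V=hsv[...,0],hsv[...,1],hsv[...,2]
    Z=P[...,2]
    for c,m in dict(red=(H<8)|(H>172),green=(H>50)&(H<85),blue=(H>100)&(H<130)).items():
        m=m&(S>120)&(Z>126)&(Z<140)&(P[...,0]<620)&(P[...,0]>250)
        p=P[m]
        k,l,s,ct=cv2.connectedComponentsWithStats(m.astype(np.uint8))
        if len(p)<10: continue
        i=1+np.argmax(s[1:,4]);p=P[l==i]
        X=p[:,0];print(n,c,len(p),rect(p),"z",np.round(np.percentile(p[:,2],[5,50,95]),1),"fit y=a x+b",np.polyfit(p[:,0],p[:,1],1).round(3),"col,row",ct[i].round())
    # rack top & stand
    w=(S<40)&(V>140)&(Z>4)&(Z<100)&(P[...,1]<0)&(P[...,1]>-350)&(P[...,0]>280)&(P[...,0]<640)
    k,l,s,ct=cv2.connectedComponentsWithStats(w.astype(np.uint8));
    for i in range(1,k):
        if s[i,4]>150: print(n,"stand",s[i],rect(P[l==i]),np.percentile(P[l==i][:,2],[5,50,95]).round(1))
    h=(Z>80)&(Z<96)&(P[...,1]<-60)&(P[...,1]>-350)&(P[...,0]>280)&(P[...,0]<560)
    k,l,s,ct=cv2.connectedComponentsWithStats(h.astype(np.uint8))
    for i in range(1,k):
        if s[i,4]>15: p=P[l==i];print(n,"hoop",s[i],p.mean(0).round(1),rect(p))
    t=(Z>45)&(Z<62)&(H>8)&(H<25)&(P[...,0]<620)&(P[...,0]>250)&(P[...,1]>0)
    if t.sum()>20: print(n,"rack",rect(P[t]),np.median(Z[t]))
z=np.load("top.npz");save(cv2.resize(z["im"][150:280,150:360],None,fx=3.5,fy=3.5,interpolation=cv2.INTER_CUBIC),"b.png")
```

```text
side red 441 (array([520. , 135.9]), array([120.3,  10. ]), 1.41) z [126.8 132.2 134.2] fit y=a x+b [2.10000e-02 1.26166e+02] col,row [243. 232.]
side green 312 (array([520.9,  77.2]), array([117.1,   8.5]), 1.14) z [126.6 131.8 133.9] fit y=a x+b [1.8000e-02 6.8184e+01] col,row [250. 207.]
side blue 487 (array([518.1, 196.1]), array([119.5,   9.6]), 2.19) z [126.7 132.2 134.3] fit y=a x+b [1.90000e-02 1.87162e+02] col,row [237. 262.]
side stand [ 217  157   97   45 2253] (array([ 526.6, -130.8]), array([ 94. , 200.7]), 82.04) [ 7.5  9.9 50.2]
side stand [333 196  14  28 172] (array([358.7, -67.9]), array([26.7, 79.2]), 1.77) [ 4.4  7.1 13.5]
side hoop [265 102  92  15 529] [ 451.1 -316.4   88.1] (array([ 451.4, -316.4]), array([216.9,   8.4]), 0.01)
side hoop [254 140  40  14 122] [ 511.5 -160.9   87.1] (array([ 515.2, -161.6]), array([11.5, 90. ]), 80.45)
side hoop [248 158  39  11 117] [518.2 -97.4  87.5] (array([519. , -98.4]), array([ 7.6, 81.8]), 82.76)
side rack (array([521. , 136.1]), array([173.6, 161.5]), 1.19) 55.49124618212942
top red 213 (array([522.3, 135.5]), array([11
[... 198 characters left out ...]
+b [2.0000e-02 6.3504e+01] col,row [221. 204.]
top blue 187 (array([520.6, 194.6]), array([119.3,   6.1]), 1.19) z [127.7 130.9 133.4] fit y=a x+b [2.00000e-02 1.84143e+02] col,row [162. 205.]
top stand [ 293  165   48   90 2985] (array([ 529.1, -130.5]), array([ 89.8, 200.2]), 82.97) [ 4.9  7.9 86.1]
top hoop [302 189   7  39 112] [518.9 -97.2  86.1] (array([519.7, -97.3]), array([ 6.8, 80.9]), 84.0)
top hoop [331 189   9  42 125] [ 514.1 -160.7   86. ] (array([ 516.4, -161.3]), array([ 7.7, 88.3]), 81.2)
top hoop [408 188  11 107 294] [ 451.2 -314.9   87.9] (array([ 452.5, -314.5]), array([  3.2, 215. ]), 89.9)
top rack (array([523.2, 135.8]), array([174.6, 159.3]), 1.15) 53.97706596879433
```

View pics/b.png

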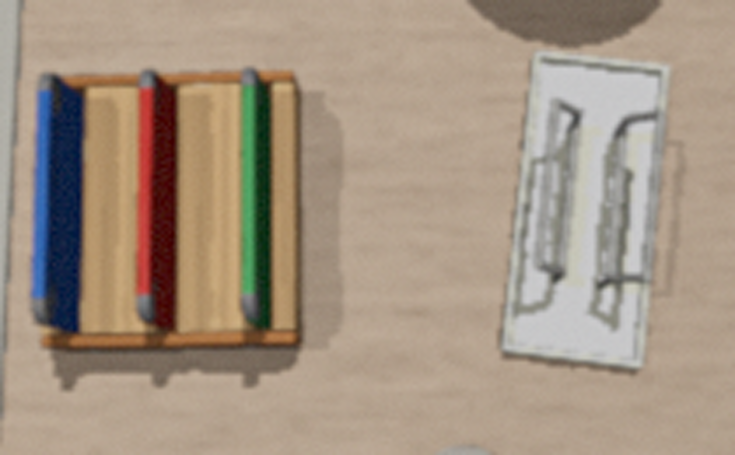

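The crop shows red in the middle slot at (148,195) and the stand at (585,210). Its axis is turned about -7.5° from x. The red board's centre is near (521.8, 135.7) with yaw 1.15°, and the stand centre is near (528, -130.6). I'll work out the moves from these.

```bash
cat >> h.py <<'E'
def go(x,y,z,yaw,p0=None,R0=None):
    "fractions for TCP target; yaw(deg) of the board axis; tool y = yaw+90, z down"
    o=ctrl.get_obs();R0=Ro.from_rotvec(o["orientation"]) if R0 is None else R0
    p0=o["ee_pos"] if p0 is None else np.array(p0)
    a=np.radians(yaw+90);ty=np.array([np.cos(a),np.sin(a),0]);tz=np.array([0,0,-1.]);tx=np.cross(ty,tz)
    Rt=Ro.from_matrix(np.stack([tx,ty,tz],1))
    print("turn",((R0.inv()*Rt).as_rotvec()/1.5).round(4),"shift",(R0.inv().apply(np.array([x,y,z])-p0)/200).round(4))
def st():
    o=ctrl.get_obs();print({k:np.round(o[k],2) for k in("t","ee_pos","ft_force","width","grasp_force")})
E
python3 - <<'E'
from h import *
go(521.8,135.7,200,1.15)
P=np.load("top.npz")["P"]
m=(P[...,2]>100)&(P[...,1]<30)&(P[...,1]>-300)&(P[...,0]>300)
m&=P[...,0]<900
q=P[m];
for lo,hi in((100,200),(200,400)):
    s=q[(q[:,2]>lo)&(q[:,2]<hi)];print(lo,len(s),s.min(0).round(),s.max(0).round())
E
```

```text
turn [-9.000e-04 -1.000e-04 -2.073e-01] shift [-2.3051 -1.7243  0.1123]
100 3063 [ 709. -294.  100.] [900.  30. 200.]
200 5955 [ 709. -226.  200.] [867.  30. 250.]
```

servo_tool(rows=[[0,0,0,-0.25,-0.187,0.01,50],[0,0,0,-0.5,-0.375,0.02,50],[0,0,0,-0.75,-0.562,0.03,50],[0,0,0,-1,-0.75,0.05,50]])

```text
t: 0.6
ee_pos: [328.4, 396.3, 212.6]
orientation: [0.454, 3.108, 0.0]
ft_force: [0.1, 0.3, -0.2]
width: 52.1
grasp_force: 0.0
```

servo_tool(rows=[[0,0,0,-0.25,-0.187,0.01,50],[0,0,0,-0.5,-0.375,0.02,50],[0,0,0,-0.75,-0.562,0.03,50],[0,0,0,-1,-0.75,0.05,50]])

```text
t: 1.1
ee_pos: [477.1, 195.3, 202.7]
orientation: [0.455, 3.108, 0.0]
ft_force: [1.1, -0.4, 0.5]
width: 50.2
grasp_force: 0.0
```

servo_tool(rows=[[0,0,-0.1,-0.15,-0.112,0.01,50],[0,0,-0.2073,-0.305,-0.2243,0.012,50],[0,0,-0.2073,-0.305,-0.2243,0.012,50],[0,0,-0.2073,-0.305,-0.2243,0.012,50]])

```text
t: 1.6
ee_pos: [521.0, 136.7, 200.0]
orientation: [0.028, -3.14, -0.0]
ft_force: [0.2, -0.0, -0.3]
width: 49.9
grasp_force: 0.0
```

Run:
```python
from h import *
st();go(521.8,135.7,103,1.15)
im,d,ci=look("wrist");P=pts(d,ci);save(im,"c.png")
hsv=cv2.cvtColor(im,cv2.COLOR_RGB2HSV);H,S=hsv[...,0],hsv[...,1]
m=((H<8)|(H>172))&(S>120)&(P[...,2]>127)&(P[...,2]<140)
p=P[m];print(len(p),cv2.minAreaRect(p[:,:2].astype(np.float32)),np.polyfit(p[:,0],p[:,1],1),np.median(p,0))
```

```text
{'t': np.float64(1.6), 'ee_pos': array([521.03, 136.74, 199.96]), 'ft_force': array([ 0.23, -0.04, -0.27]), 'width': np.float64(49.85), 'grasp_force': np.float64(0.0)}
turn [ 0.     -0.0007 -0.0015] shift [-0.0043 -0.0053  0.4848]
1173 ((521.7865600585938, 134.5137481689453), (119.14432525634766, 7.465837478637695), 1.1631906032562256) [1.86381708e-02 1.24902157e+02] [516.36567634 134.58197479 131.17678103]
```

View pics/c.png

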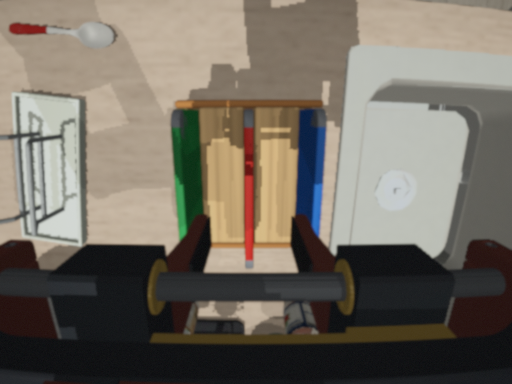

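The red top edge, at column 249, sits midway between the fingers, with green and blue at columns 180 and 318. I'll go down and close.

servo_tool(rows=[[0,0,-0.0015,-0.0043,-0.008,0.15,50],[0,0,-0.0015,-0.0043,-0.008,0.3,50],[0,0,-0.0015,-0.0043,-0.008,0.42,50],[0,0,-0.0015,-0.0043,-0.008,0.485,50],[0,0,-0.0015,-0.0043,-0.008,0.485,50],[0,0,-0.0015,-0.0043,-0.008,0.485,50]])

```text
t: 2.4
ee_pos: [523.0, 135.5, 104.1]
orientation: [-0.036, 3.14, 0.0]
ft_force: [-0.4, 0.2, 0.3]
width: 50.0
grasp_force: 0.0
```

servo_tool(rows=[[0,0,0,0,0,0,20],[0,0,0,0,0,0,12],[0,0,0,0,0,0,8],[0,0,0,0,0,0,4],[0,0,0,0,0,0,0],[0,0,0,0,0,0,0],[0,0,0,0,0,0,0],[0,0,0,0,0,0,0]])

```text
t: 3.4
ee_pos: [522.5, 135.0, 103.3]
orientation: [-0.035, 3.141, -0.0]
ft_force: [-0.2, -0.5, 2.0]
width: 7.6
grasp_force: 30.0
```

servo_tool(rows=[[0,0,0,0,0,-0.03,0],[0,0,0,0,0,-0.08,0],[0,0,0,0,0,-0.16,0],[0,0,0,0,0,-0.26,0],[0,0,0,0,0,-0.38,0],[0,0,0,0,0,-0.5,0],[0,0,0,0,0,-0.62,0],[0,0,0,0,0,-0.74,0],[0,0,0,0,0,-0.85,0],[0,0,0,0,0,-0.85,0]])

```text
t: 4.65
ee_pos: [523.6, 135.3, 275.9]
orientation: [-0.035, 3.137, 0.002]
ft_force: [-0.3, 0.5, -2.1]
width: 7.6
grasp_force: 30.0
```

Run:
```python
from h import *
st()
a=[]
for n in("side","wrist"):
    im,d,ci=look(n);P=pts(d,ci);a.append(im)
    hsv=cv2.cvtColor(im,cv2.COLOR_RGB2HSV);H,S=hsv[...,0],hsv[...,1]
    m=((H<8)|(H>172))&(S>120)&(P[...,2]>150)&(abs(P[...,0]-520)<90)&(abs(P[...,1]-135)<30)
    p=P[m];print(n,len(p),cv2.minAreaRect(p[:,:2].astype(np.float32)),p.min(0),p.max(0))
save(cv2.resize(np.hstack(a),(0,0),fx=.78,fy=.78),"d.png")
go(528,-130.6,275,-7.5)
```

```text
{'t': np.float64(4.65), 'ee_pos': array([523.56, 135.28, 275.85]), 'ft_force': array([-0.34,  0.54, -2.05]), 'width': np.float64(7.57), 'grasp_force': np.float64(30.0)}
side 5378 ((521.6378173828125, 134.93385314941406), (145.66915893554688, 46.208988189697266), 14.67941665649414) [446.10314355 105.61003798 184.94358543] [595.77343267 154.67111576 443.90352213]
wrist 3591 ((516.2125244140625, 130.02423095703125), (124.91930389404297, 35.664756774902344), 12.719627380371094) [451.56979645 108.51253057 276.47068453] [578.10201418 147.40335512 435.45469216]
turn [0.     0.0002 0.1022] shift [ 8.000e-04 -1.328e+00 -8.300e-03]
```

View pics/d.png

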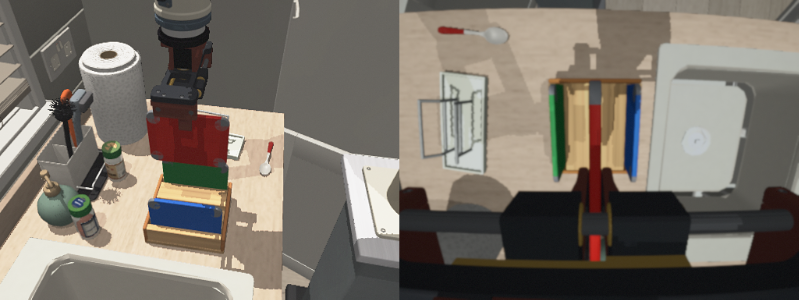

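The red board is out and hanging level at (187,138). Green and blue are still in the rack. I'll carry the board over to the stand.

servo_tool(rows=[[0,0,0,0,-0.05,0,0],[0,0,0,0,-0.15,0,0],[0,0,0,0,-0.3,0,0],[0,0,0,0,-0.45,0,0],[0,0,0,0,-0.6,0,0],[0,0,0,0,-0.7,0,0],[0,0,0,0,-0.78,0,0]])

```text
t: 5.62
ee_pos: [525.6, -22.9, 272.9]
orientation: [0.033, -3.141, 0.0]
ft_force: [-0.0, 0.7, -1.5]
width: 7.9
grasp_force: 30.0
```

servo_tool(rows=[[0,0,0.02,0,-0.1,0,0],[0,0,0.05,0,-0.22,0,0],[0,0,0.08,0,-0.34,0,0],[0,0,0.1,0,-0.45,0,0],[0,0,0.1022,0,-0.53,0,0],[0,0,0.1022,0,-0.548,0,0],[0,0,0.1022,0,-0.548,0,0],[0,0,0.1022,0,-0.548,0,0]])

```text
t: 6.62
ee_pos: [528.4, -129.9, 273.3]
orientation: [-0.204, -3.135, -0.0]
ft_force: [0.4, 0.1, -1.5]
width: 8.0
grasp_force: 30.0
```

Run:
```python
from h import *
st();go(528,-130.6,200,-7.5)
a=[]
for n in("side","top","wrist"):
    im,d,ci=look(n);P=pts(d,ci)
    hsv=cv2.cvtColor(im,cv2.COLOR_RGB2HSV);H,S=hsv[...,0],hsv[...,1]
    m=((H<8)|(H>172))&(S>120)&(P[...,2]>150)&(P[...,2]<302)&(abs(P[...,0]-528)<90)&(abs(P[...,1]+130)<40)
    p=P[m]
    if len(p)>20:print(n,len(p),np.polyfit(p[:,0],p[:,1],1),p.min(0),p.max(0),p.mean(0))
    h=(P[...,2]>81)&(P[...,2]<96)&(P[...,1]<-60)&(P[...,1]>-200)&(P[...,0]>420)&(P[...,0]<640)
    k,l,s,ct=cv2.connectedComponentsWithStats(h.astype(np.uint8))
    for i in range(1,k):
        if s[i,4]>15: q=P[l==i];print(n,"hoop",s[i,4],q.mean(0).round(1),cv2.minAreaRect(q[:,:2].astype(np.float32)))
    t=(P[...,2]>13)&(P[...,2]<20)&(P[...,1]<-70)&(P[...,1]>-200)&(P[...,0]>400)&(P[...,0]<640)&(S<60)
    print(n,"rim",t.sum(),cv2.minAreaRect(P[t][:,:2].astype(np.float32)))
    a.append(im)
save(cv2.resize(np.hstack([a[0],a[2]]),(0,0),fx=.78,fy=.78),"e.png")
```

```text
{'t': np.float64(6.62), 'ee_pos': array([ 528.44, -129.93,  273.28]), 'ft_force': array([ 0.36,  0.12, -1.55]), 'width': np.float64(7.95), 'grasp_force': np.float64(30.0)}
turn [ 0.0001 -0.0001  0.0005] shift [ 0.0017 -0.0037  0.3664]
side 3758 [ -0.13161505 -56.5242747 ] [ 450.84109243 -138.6340595   183.0032054 ] [ 599.84238459 -112.60783532  301.98949336] [ 522.03633129 -125.23211475  243.7418219 ]
side hoop 145 [ 521.9 -161.7   87.3] ((522.614013671875, -161.9625701904297), (11.512333869934082, 105.3888168334961), 82.69448852539062)
side hoop 149 [529.6 -98.8  87.5] ((530.1605224609375, -99.19593811035156), (8.280506134033203, 104.07622528076172), 82.15738677978516)
side rim 547 ((526.6651000976562, -131.22894287109375), (95.73028564453125, 200.00802612304688), 83.0721206665039)
top rim 0 ((0.0, 0.0), (0.0, 0.0), 0.0)
wrist 2636 [ -0.13014628 -61.60094884] [ 467.63622746 -141.39403468  276.76425935] [ 584.19333096 -117.07903708  301.99941824] [ 515.87206387 -128.73977813  299.50084908]
wrist hoop 389 [ 522.6 -163.9   86.4] ((524.3883666992188, -163.1002197265625), (9.177656173706055, 105.09103393554688), 83.59088897705078)
wrist hoop 393 [ 529.2 -100.9   86.5] ((532.3717041015625, -102.15023040771484), (8.225261688232422, 105.26678466796875), 82.80441284179688)
wrist rim 843 ((528.9215087890625, -132.83018493652344), (90.18080139160156, 199.10977172851562), 83.01893615722656)
```

View pics/e.png

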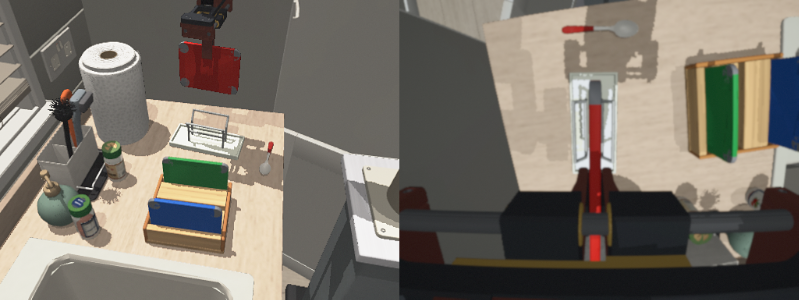

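The board hangs over the stand, lined up with the gap and about 1.5 mm off across it. I'll correct that and lower it.

servo_tool(rows=[[0,0,0,0,-0.0075,0.05,0],[0,0,0,0,-0.0075,0.15,0],[0,0,0,0,-0.0075,0.27,0],[0,0,0,0,-0.0075,0.38,0],[0,0,0,0,-0.0075,0.46,0],[0,0,0,0,-0.0075,0.54,0],[0,0,0,0,-0.0075,0.6,0],[0,0,0,0,-0.0075,0.66,0],[0,0,0,0,-0.0075,0.72,0],[0,0,0,0,-0.0075,0.76,0]])

```text
t: 8.02
ee_pos: [528.2, -132.0, 120.6]
orientation: [-0.205, -3.135, -0.0]
ft_force: [0.4, -0.2, -1.7]
width: 7.9
grasp_force: 30.0
```

servo_tool(rows=[[0,0,0,0,0,0.03,0],[0,0,0,0,0,0.06,0],[0,0,0,0,0,0.08,0],[0,0,0,0,0,0.09,0],[0,0,0,0,0,0.09,0],[0,0,0,0,0,0.09,0]])

```text
t: 8.78
ee_pos: [528.4, -132.0, 103.5]
orientation: [0.205, 3.134, -0.0]
ft_force: [-0.4, 0.8, -0.8]
width: 7.7
grasp_force: 30.0
```

servo_tool(rows=[[0,0,0,0,0,0.005,0],[0,0,0,0,0,0.01,0],[0,0,0,0,0,0.015,0],[0,0,0,0,0,0.015,0]])

```text
t: 9.28
ee_pos: [528.2, -132.0, 100.2]
orientation: [-0.205, -3.135, -0.0]
ft_force: [0.5, -0.2, -1.7]
width: 7.6
grasp_force: 30.0
```

servo_tool(rows=[[0,0,0,0,0,0.004,0],[0,0,0,0,0,0.004,0]])

```text
t: 9.52
ee_pos: [528.3, -132.0, 99.4]
orientation: [-0.205, -3.135, -0.0]
ft_force: [0.6, -0.3, -1.3]
width: 7.9
grasp_force: 30.0
```

servo_tool(rows=[[0,0,0,0,0,0.004,0],[0,0,0,0,0,0.004,0]])

```text
t: 9.78
ee_pos: [528.4, -132.0, 99.4]
orientation: [0.205, 3.135, -0.0]
ft_force: [-0.8, 0.9, 5.6]
width: 7.9
grasp_force: 30.0
```

The 5.6 N contact came at the height I expected for the tray floor. I'll open gently and check before withdrawing.

servo_tool(rows=[[0,0,0,0,0,0,10],[0,0,0,0,0,0,13],[0,0,0,0,0,0,17],[0,0,0,0,0,0,22],[0,0,0,0,0,0,28],[0,0,0,0,0,0,34],[0,0,0,0,0,0,40],[0,0,0,0,0,0,46],[0,0,0,0,0,0,52],[0,0,0,0,0,0,52]])

```text
t: 11.02
ee_pos: [528.3, -132.0, 98.7]
orientation: [0.205, 3.135, 0.0]
ft_force: [0.1, -0.4, -0.0]
width: 52.2
grasp_force: 0.0
```

Run:
```python
from h import *
st()
a=[look(n)[0] for n in("side","wrist")]
save(cv2.resize(np.hstack([a[0][60:300,130:400],a[1][60:300,130:400]]),None,fx=1.48,fy=1.48),"f.png")
```

```text
{'t': np.float64(11.02), 'ee_pos': array([ 528.3 , -132.  ,   98.72]), 'ft_force': array([ 0.1 , -0.45, -0.03]), 'width': np.float64(52.16), 'grasp_force': np.float64(0.0)}
```

View pics/f.png

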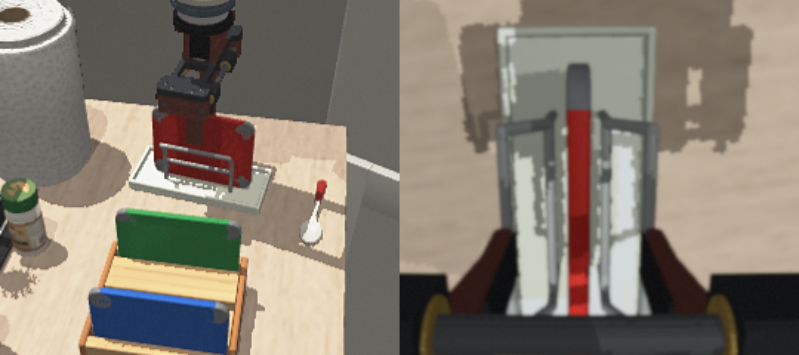

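The board stands upright between the hoops, at column 578 in the wrist view, and the fingers are clear. I'll withdraw straight up.

servo_tool(rows=[[0,0,0,0,0,-0.03,52],[0,0,0,0,0,-0.1,52],[0,0,0,0,0,-0.2,52],[0,0,0,0,0,-0.35,52],[0,0,0,0,0,-0.5,52],[0,0,0,0,0,-0.65,52],[0,0,0,0,0,-0.8,52],[0,0,0,0,0,-0.8,52],[0,0,0,0,0,-0.8,52],[0,0,0,0,0,-0.8,52]])

```text
t: 12.38
ee_pos: [527.5, -131.8, 257.6]
orientation: [-0.205, -3.133, -0.001]
ft_force: [-0.2, -0.1, -0.8]
width: 52.3
grasp_force: 0.0
```

Run:
```python
from h import *
st()
im,d,ci=look("side");P=pts(d,ci);w=look("wrist")[0]
hsv=cv2.cvtColor(im,cv2.COLOR_RGB2HSV);H,S=hsv[...,0],hsv[...,1]
m=((H<8)|(H>172))&(S>120)&(P[...,2]>20)&(P[...,2]<140)&(abs(P[...,0]-528)<90)&(abs(P[...,1]+130)<50)
p=P[m];print(p.min(0),p.max(0),p.mean(0))
A=np.c_[p[:,0],p[:,2],np.ones(len(p))];print(np.linalg.lstsq(A,p[:,1],rcond=None)[0])
save(cv2.resize(np.hstack([im[60:300,130:400],w[60:300,130:400]]),None,fx=1.48,fy=1.48),"g.png")
```

```text
{'t': np.float64(12.38), 'ee_pos': array([ 527.54, -131.79,  257.57]), 'ft_force': array([-0.17, -0.07, -0.8 ]), 'width': np.float64(52.35), 'grasp_force': np.float64(0.0)}
[ 450.91057509 -142.95891708   20.01674754] [ 599.19043688 -106.98761059  131.50828688] [ 523.92601889 -127.95220062   83.15928779]
[-1.32862362e-01 -8.40405972e-03 -5.76432768e+01]
```

View pics/g.png

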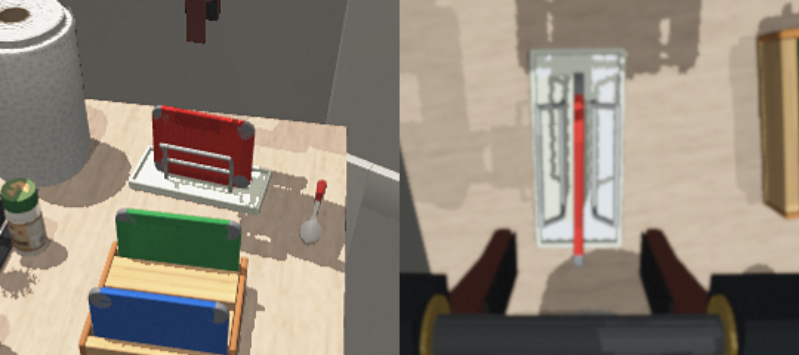

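The board stands upright between the hoops at (203,145) in the left view, centred along them to within about 3 mm. The gripper is well above it, so I'll hand in.

```bash
python3 -c "
from workcell import ctrl
print(ctrl.close_job())"
```

```text
the job is handed in; nothing more can be done
None
```

The red board is standing on edge between the draining stand's hoops, centred along them to within about 3 mm and released; the green and blue boards are still in the rack, and the job was handed in at about 12.5 s.

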